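# Post a used pipette through the flap of the pipette waste box

## Task

A used Pasteur pipette lies on the sill of the bench-top pipette waste box. Push the box's sprung flap in with one fingertip and, while that finger holds it open, push the pipette sideways off the sill with the other finger so that it drops inside; then come clear and let the flap spring shut. Do not pick the pipette up, do not use it to force the flap, and leave the vials, beaker and dish standing around it as they are.

Things in the scene. Friction and masses are not known exactly. Their poses are not given: they have to be found in the camera images.
- waste_box: White plastic waste box, 168 (x) x 190 (y) x 132 mm high, fixed to the worktop. Origin: centre of its underside; x from its front (sill side) to its back, y along the sill to the left, z up. The front 54 mm of its top (x -84 to -30 mm) is a flat metal sill 80 mm high, open at the front and both ends. Hollow inside, floor at z = 9 mm; a hood 132 mm high covers the part behind the hinge.
- sill_edge (a point): Middle of the sill's rear edge, on its upper face (box x -30, y 0, z 80 mm); same axes as the box. Behind it lies the mouth, 182 mm long in y between two side cheeks 4 mm thick and 75 mm deep in x up to the hinge, closed by the sloping flap. The cheeks follow the flap's slope, 4 mm above it. Only the pipette lies on the sill.
- hinge (a point): Middle of the flap's hinge axis, which runs along box y at the top of the mouth: 75 mm behind and 47 mm above the sill edge (box x 45, z 127 mm); same axes as the box. Hinge pin radius 4 mm.
- flap (a joint): Flap angle, rad: 0 shut, grows as the flap is pushed in and down; stop at 1.15. A spring shuts it: about 0.19 N m at 0, 0.15 N m more per rad. A fingertip coming straight down 40 mm behind the sill edge meets the flap about 27 mm above the sill, needs about 5 N, and at sill height holds it about 0.35 rad open; moving on towards the hinge (up to 60 mm behind the sill edge) opens it further.
- flap_edge (a point): Middle of the flap's lower, free edge; on the flap, a bare steel plate 178 mm wide, 86 mm long, 3 mm thick, that hangs from its hinge and slopes down to the sill edge at 32 degrees when shut. At 0.35 rad this edge is some 20 mm behind the sill edge and 20 mm below it.
- pipette: Used plastic Pasteur pipette, whitish, 150 mm long with a 12 mm bulb at its +y end and a thin stem, 12 g, lying on the sill roughly parallel to its edge. Origin: middle of its length, underside; y along its length, z up. For contact it is a bar 12 x 142 x 12 mm, so it slides and does not roll; it topples in once its middle is past the sill edge.
- vial_d: White-capped glass vial, 28 mm across, 60 mm tall, standing in front of the box. Origin: centre of the underside. Bystander.
- beaker_50: Small glass beaker, 47 mm across, 58 mm tall, standing in front of the box. Origin: centre of the underside. Bystander.
- vial_a: Black-capped vial, 28 mm across, 60 mm tall, to the right of the box. Origin: centre of the underside. Bystander.
- vial_c: Black-capped vial, 28 mm across, 60 mm tall, to the right of the box. Origin: centre of the underside. Bystander.
- petri_dish: Closed petri dish, 60 mm across, 14 mm high, near the front edge of the worktop. Origin: centre of the underside. Bystander.

How it is judged:
By the outcome, as a careful person would: the job done as asked, in the order asked, and still so for the second after the job is handed in, with the robot touching nothing.
It also fails if it takes over 42 s, if anything falls off the work surface, if the arm or the gripper's body presses on something with over 40 N, if the wrist force passes 120 N, or if a joint passes its speed limit or range.

## Robot

A 6-joint arm with a two-finger parallel gripper is mounted at the origin on a cart in front of the work surface, level with it; the furniture and walls round the work are solid. World frame = base frame: x ahead of the robot, y to its left, z up, the work surface at z = 0. Lengths are in m, angles in rad, forces in N, time in s.
With the tool pointing down it reaches from about 0.35 to 0.95 m from the base axis. Payload 17.4 kg.
Tool frame: the origin (TCP) lies on the centre line of the jaws, within the pads' length; the fingertips stand 19 mm ahead of it and the grasp point (between the pads) is the TCP; z points along the fingers, y is the line along which they close (so a half turn about z gives the same grasp; the last joint's range is limited). The gripper opens to 93 mm and grips with 3 to 60 N. Pads are 15 mm wide; open, the fingers measure 128 mm over their backs; the gripper's body (75 mm by 188 mm) begins 65 mm behind the grasp point.
Start: joints at [-1.265, 0.116, 1.442, -0, 1.584, -0.038], TCP at [0.228, -0.636, 0.238] pointing down, gripper open.
Joint ranges: [-2.83, 2.83], [-0.83, 2.19], [0.07, 2.5], [-1.14, 4.28], [0.01, 3], [-2.97, 2.97]. Speed limits (rad/s): [1.89, 1.89, 2.22, 3.14, 3.14, 3.14].

## Interface

Orientations are given as a unit quaternion [x, y, z, w].
In Python, from cell import manip, vision, ticket gives the robot as it stands. The module is installed in compiled form; this text tells all that it offers.
- The arm moves only by the tool jog_arm, never from a script. Its argument "motion" is a list of rows, each an object with "gripper": the gripper's target within -1 to 1 (fully open at 1, half-way at 0, shut at -1); "offset": the shift along the tool's x, y, z in m, a list of three; "yaw": the turn about the tool's z in degrees. A call has 1 to 10 rows; each row shifts and turns the commanded pose from where the row before left it, along the tool's axes as they then stand; what a row does not reach is not made up. A row lasts 1/12 s, in which the tool goes at most 41.7 mm and 7.16 degrees, less where a joint would pass 70% of its speed; a pose out of reach is approached as far as the arm can. A call with a gripper value outside its range is refused whole. The fingers move at their own pace and stop on an object; "grip_force" is the grip in N (left out, the last holds). Time passes only in rows, so rows that do not move let the fingers close. It gives the time, the measured TCP pose, the force, the opening and the grip force at its end, in the units of the state.
- manip.state(): the state, without advancing time (a new reading comes with each control period).
- vision.snapshot(name): name is "scene" or "side" or "wrist"; returns a dict with "frame" (384x512x3 uint8, red, green, blue), "vfov" (degrees; the focal length in pixels is half the picture's height over the tangent of half this angle, whatever the lens; pixels are square), "cx", "cy" (the principal point, pixels), "k1" (the pictures are not rectified: a ray, as slopes to the right and down, at radius r is drawn at 1 + k1 r^2 times it, then the intrinsics apply), "pose" (4x4, takes a point from camera to world coordinates); the wrist camera has in their place "hand_eye" (4x4, takes a point from camera to tool coordinates, whose origin is the TCP and whose axes are the flange's). Camera axes: x right, y down, z forward; pixel columns grow to the right and rows downward; lengths in m; the calibration is good to about 2 mm. A picture is of the moment at which its call begins: read the wrist's pose just before it. There is no depth.
- ticket.sign_off(): hands the job in; it is judged then, once.
The state is a dict: "time_s": time; "q": joint angles; "qd": joint speeds; "joint_efforts": joint torques, N m; "eef_pos": TCP position; "tcp_rot": TCP orientation; "wrist_force": force on the tool from outside, world axes, zero at the start; "wrist_torque": the same for the moment, N m; "finger_gap": finger opening in m; "finger_force": force on a finger pad.
Only numpy, scipy, OpenCV 4.12 (cv2) and the standard library are available. Lean on these libraries where they do the work, as an engineer would, in place of code of your own. Each camera call takes 0.05 s, during which the arm holds its last target. There are 200 camera calls.

## Working session

There is one attempt and no reset: what is moved stays moved. The work goes in short steps, Python scripts to look and compute and a tool call to move; the robot and the scene stay as the last step left them, time stands still between calls to the robot, and variables do not carry over. Pictures are saved under pics/ and viewed, at most 10 in all, crops included, and the job is handed in when it is done.

Besides the shell and the picture viewer there is one more tool, called after "Call:" in YAML: its name, and indented under it one key for each argument. jog_arm: Moves the arm, as the interface text tells. Its arguments: {"type":"object","properties":{"motion":{"type":"array"},"grip_force":{"type":"number"}},"required":["motion"]}

```bash
mkdir -p pics; cat > h.py <<'E'
import numpy as np, cv2
from cell import manip, vision, ticket
def K(s):
    f=s["frame"].shape[0]/2/np.tan(np.radians(s["vfov"])/2)
    return np.array([[f,0,s["cx"]],[0,f,s["cy"]],[0,0,1]])
def D(s): return np.array([s["k1"],0,0,0,0.])
def ray(s,uv,pose=None):
    T=np.array(s["pose"] if pose is None else pose)
    p=cv2.undistortPoints(np.array(uv,float).reshape(-1,1,2),K(s),D(s)).reshape(-1,2)
    return T[:3,3],np.c_[p,np.ones(len(p))]@T[:3,:3].T
def plane(s,uv,z,pose=None):
    o,d=ray(s,uv,pose); return o+d*((z-o[2])/d[:,2])[:,None]
def proj(s,P,pose=None):
    T=np.linalg.inv(np.array(s["pose"] if pose is None else pose))
    r,_=cv2.Rodrigues(T[:3,:3]); return cv2.projectPoints(np.array(P,float).reshape(-1,1,3),r,T[:3,3],K(s),D(s))[0].reshape(-1,2)
E
python3 - <<'E'
from h import *
import pickle
for n in("scene","side"):
    s=vision.snapshot(n); pickle.dump(s,open(n+".pkl","wb")); cv2.imwrite(f"pics/{n}0.png",cv2.resize(s["frame"][...,::-1],(800,600),interpolation=cv2.INTER_CUBIC))
    print(n,s["vfov"],s["cx"],s["cy"],s["k1"],np.round(s["pose"],3).tolist())
print(manip.state())
E
```

```text
scene 42.423898634494044 253.07850535669257 190.84172925660482 0.02344679822133626 [[-0.546, -0.502, 0.671, -0.27], [-0.838, 0.332, -0.434, 0.71], [-0.005, -0.799, -0.602, 0.772], [0.0, 0.0, 0.0, 1.0]]
side 45.10294409447333 258.09602024241946 191.44895981741814 -0.023331764057444967 [[0.84, -0.38, 0.387, 0.186], [-0.542, -0.565, 0.622, -0.294], [-0.018, -0.732, -0.681, 0.66], [0.0, 0.0, 0.0, 1.0]]
{'time_s': 0.1, 'q': array([-1.26480948e+00,  1.16456268e-01,  1.44218140e+00,  6.87375195e-06,
        1.58397838e+00, -3.78259835e-02]), 'qd': array([ 0.0005189 , -0.00181633, -0.00327993, -0.00084141, -0.00066476,
       -0.00034724]), 'joint_efforts': array([ 2.34039828e-03, -7.22892380e+01, -6.23862934e+01,  7.81276356e-02,
        2.28565943e-02, -5.61706952e-05]), 'eef_pos': array([ 0.22746014, -0.63536152,  0.23697728]), 'tcp_rot': array([ 9.85260308e-01,  1.71060993e-01, -6.49974333e-05, -5.07563901e-04]), 'wrist_force': array([ 1.03338636, -0.00634689,  0.1970768 ]), 'wrist_torque': array([ 0.00174773, -0.01616259, -0.0003538 ]), 'finger_force': 0.0, 'finger_gap': 0.09290742552186523}
```

View pics/scene0.png

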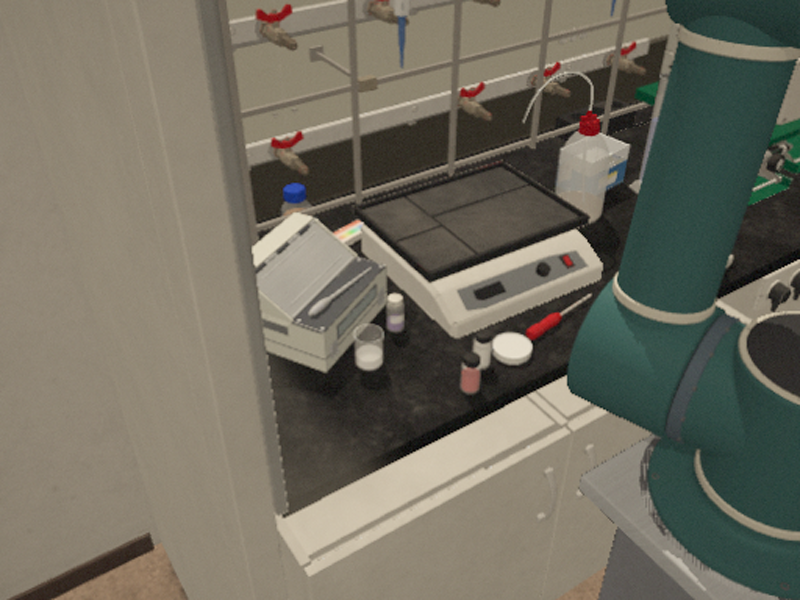

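View pics/side0.png

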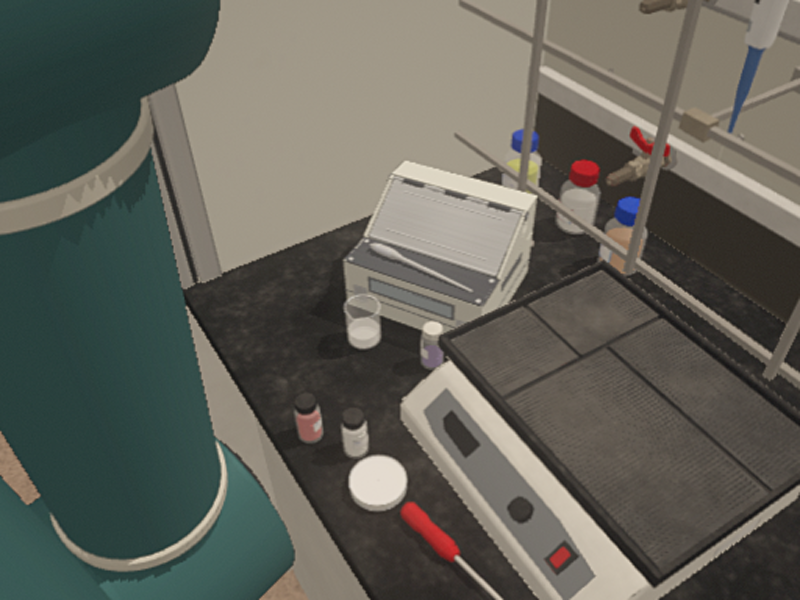

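The scene view shows the box at left (sill with pipette around (340,290)). The side view shows it better: sill from about (346,259) to (480,303), pipette from (375,250) to (470,290), and beaker and white-capped vial in front. I'll crop both for the corners.

```bash
python3 - <<'E'
import pickle,cv2,numpy as np
a=pickle.load(open("side.pkl","rb"))["frame"][98:218,215:350,::-1]
b=pickle.load(open("scene.pkl","rb"))["frame"][130:250,155:265,::-1]
cv2.imwrite("pics/c1.png",cv2.resize(a,None,fx=5,fy=5,interpolation=cv2.INTER_CUBIC))
cv2.imwrite("pics/c2.png",cv2.resize(b,None,fx=5,fy=5,interpolation=cv2.INTER_CUBIC))
E
```

```text
(no output)
```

View pics/c1.png

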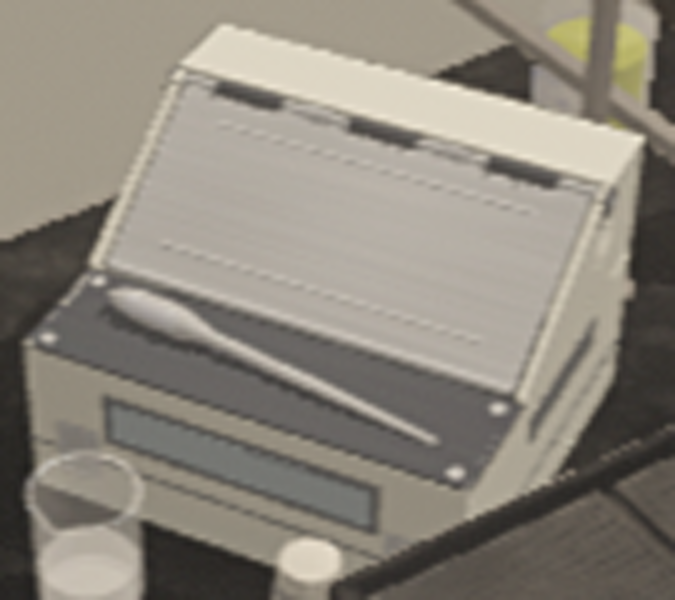

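View pics/c2.png

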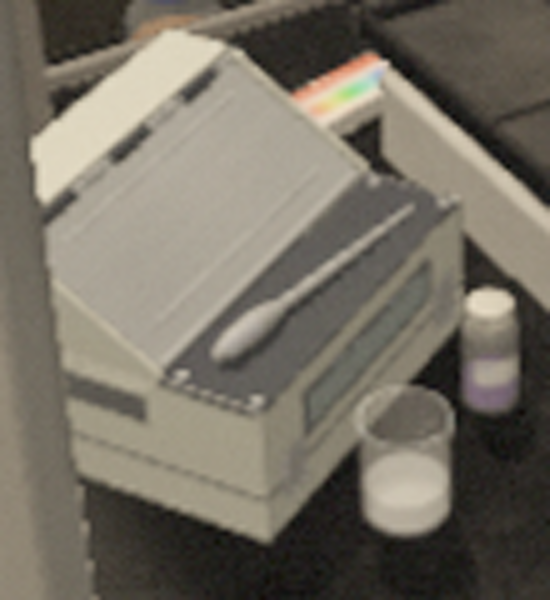

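The side crop shows sill front corners at (27,343) and (465,490), and the pipette from bulb (107,295) to tip (438,441). The scene crop shows front corners at (270,408) and (462,195), and the pipette from bulb (215,355) to tip (411,208). The pipette lies slightly skewed, with its tip nearer the sill front.

```bash
cat > fit.py <<'E'
from h import *
import pickle
from scipy.optimize import least_squares
S=pickle.load(open("side.pkl","rb"));C=pickle.load(open("scene.pkl","rb"))
fs=lambda a:(np.array(a,float)+.5)/5-.5+[215,98]
fc=lambda a:(np.array(a,float)+.5)/5-.5+[155,130]
box=lambda p,P:np.c_[p[0]+np.cos(p[2])*P[:,0]-np.sin(p[2])*P[:,1],p[1]+np.sin(p[2])*P[:,0]+np.cos(p[2])*P[:,1],P[:,2]]
ms=np.array([[-84,95,80],[-84,-95,80],[84,-95,132],[84,95,132]])/1e3
us=fs([[27,343],[465,490],[643,137],[222,25]])
mc=np.array([[-84,95,80],[-84,-95,80],[-84,95,0],[84,-95,132]])/1e3
uc=fc([[270,408],[462,195],[270,540],[178,30]])
uc,mc=uc[:3],mc[:3]
r=least_squares(lambda p:np.r_[(proj(S,box(p,ms))-us).ravel(),(proj(C,box(p,mc))-uc).ravel()],[.6,.2,.5])
if __name__=="__main__":
    p=r.x;print(p,np.degrees(p[2]));print(np.round(r.fun.reshape(-1,2),1).tolist())
    R=np.array([[np.cos(p[2]),-np.sin(p[2])],[np.sin(p[2]),np.cos(p[2])]])
    tob=lambda P:(P[:,:2]-p[:2])@R
    print("pip side",tob(plane(S,fs([[107,295],[438,441]]),.086)),"scene",tob(plane(C,fc([[215,355],[411,208]]),.086)))
    print("front corners",box(p,np.array([[-84,95,80],[-84,-95,80],[-30,0,80],[84,0,0]])/1e3))
    # bystanders: cap top centers (800x600 px)
    g=lambda a:(np.array(a,float)+.5)/1.5625-.5
    for n,a,b,z in(("vial_d",(432,328),(396,299),.06),("beaker",(363,309),(369,336),.058),("va",(306,402),(471,360),.06),("vc",(353,418),(483,338),.06)):
        print(n,plane(S,g([a]),z)[0],plane(C,g([b]),z)[0])
E
python3 fit.py
```

```text
[0.61156187 0.29700122 0.51557205] 29.54010267443492
[[-0.4, 0.1], [1.5, 0.5], [0.7, -0.3], [-0.2, -0.6], [-1.4, 1.1], [0.6, 0.2], [0.7, 1.7]]
pip side [[-0.04955082  0.0771898 ]
 [-0.07014922 -0.07495011]] scene [[-0.04716446  0.07540975]
 [-0.06969757 -0.06615042]]
front corners [[0.49164286 0.33823751 0.08      ]
 [0.58531906 0.17293545 0.08      ]
 [0.58546154 0.28221024 0.08      ]
 [0.68464278 0.33841596 0.        ]]
vial_d [0.52747598 0.19371335 0.06      ] [0.52273606 0.19704649 0.06      ]
beaker [0.47770874 0.26841335 0.058     ] [0.47219254 0.27652858 0.058     ]
va [0.35368205 0.17692266 0.06      ] [0.34813704 0.1870164  0.06      ]
vc [0.38476263 0.13081085 0.06      ] [0.3763334  0.14374679 0.06      ]
```

Call:
jog_arm:
  motion:
    - {"offset": [0.0242,-0.0286,-0.012],"yaw": 0,"gripper": 1}
    - {"offset": [0.0242,-0.0286,-0.012],"yaw": 0,"gripper": 1}
    - {"offset": [0.0242,-0.0286,-0.012],"yaw": 0,"gripper": 1}
    - {"offset": [0.0242,-0.0286,-0.012],"yaw": 0,"gripper": 1}
    - {"offset": [0.0242,-0.0286,-0.012],"yaw": 0,"gripper": 1}
    - {"offset": [0.0242,-0.0286,0],"yaw": 0,"gripper": 1}
    - {"offset": [0.0242,-0.0286,0],"yaw": 0,"gripper": 1}
    - {"offset": [0.0242,-0.0286,0],"yaw": 0,"gripper": 1}

```text
time_s: 0.77
eef_pos: [0.3328, -0.3531, 0.2976]
tcp_rot: [0.985, 0.171, 0.0, 0.0]
wrist_force: [0.9, 0.4, 0.1]
finger_gap: 0.0931
finger_force: 0.0
```

Call:
jog_arm:
  motion:
    - {"offset": [0.0242,-0.0286,0],"yaw": 0,"gripper": 1}
    - {"offset": [0.0242,-0.0286,0],"yaw": 0,"gripper": 1}
    - {"offset": [0.0242,-0.0286,0],"yaw": 0,"gripper": 1}
    - {"offset": [0.0242,-0.0286,0],"yaw": 0,"gripper": 1}
    - {"offset": [0.0242,-0.0286,0],"yaw": 0,"gripper": 1}
    - {"offset": [0.0242,-0.0286,0],"yaw": 0,"gripper": 1}
    - {"offset": [0.0242,-0.0286,0],"yaw": 0,"gripper": 1}
    - {"offset": [0.0242,-0.0286,0],"yaw": 0,"gripper": 1}
    - {"offset": [0.0242,-0.0286,0],"yaw": 0,"gripper": 1}

```text
time_s: 1.52
eef_pos: [0.451, -0.0371, 0.2976]
tcp_rot: [0.985, 0.171, 0.0, 0.0]
wrist_force: [0.2, -1.2, 0.3]
finger_gap: 0.0929
finger_force: 0.0
```

Call:
jog_arm:
  motion:
    - {"offset": [0.0242,-0.0286,0],"yaw": 0,"gripper": 1}
    - {"offset": [0.0242,-0.0286,0],"yaw": 0,"gripper": 1}
    - {"offset": [0.0242,-0.0286,0],"yaw": 0,"gripper": 1}
    - {"offset": [0.0242,-0.0286,0],"yaw": 0,"gripper": 1}
    - {"offset": [0.0242,-0.0286,0],"yaw": 0,"gripper": 1}

```text
time_s: 1.93
eef_pos: [0.5168, 0.1384, 0.2974]
tcp_rot: [0.985, 0.171, -0.0, 0.0]
wrist_force: [-0.1, -0.7, 1.1]
finger_gap: 0.0933
finger_force: 0.0
```

Call:
jog_arm:
  motion:
    - {"offset": [0,0,0],"yaw": -7,"gripper": 1}
    - {"offset": [0,0,0],"yaw": -7,"gripper": 1}
    - {"offset": [0,0,0],"yaw": -7,"gripper": 1}
    - {"offset": [0,0,0],"yaw": -7,"gripper": 1}
    - {"offset": [0,0,0],"yaw": -7,"gripper": 1}
    - {"offset": [0,0,0],"yaw": -7,"gripper": 1}
    - {"offset": [0,0,0],"yaw": -7,"gripper": 1}

```text
time_s: 2.52
eef_pos: [0.5166, 0.1363, 0.2973]
tcp_rot: [0.824, 0.567, -0.0, -0.0]
wrist_force: [-0.6, -0.4, 0.2]
finger_gap: 0.0932
finger_force: 0.0
```

Call:
jog_arm:
  motion:
    - {"offset": [0,0,0],"yaw": -7,"gripper": 1}
    - {"offset": [0,0,0],"yaw": -7,"gripper": 1}
    - {"offset": [0,0,0],"yaw": -7,"gripper": 1}
    - {"offset": [0,0,0],"yaw": -7,"gripper": 1}
    - {"offset": [0,0,0],"yaw": -7,"gripper": 1}
    - {"offset": [0,0,0],"yaw": -7,"gripper": 1}
    - {"offset": [0,0,0],"yaw": -7,"gripper": 1}
    - {"offset": [0,0,0],"yaw": -1.8,"gripper": 1}
    - {"offset": [0,0,0],"yaw": 0,"gripper": 1}
    - {"offset": [0,0,0],"yaw": 0,"gripper": 1}

```text
time_s: 3.35
eef_pos: [0.5166, 0.1363, 0.2974]
tcp_rot: [0.505, 0.863, -0.0, -0.0]
wrist_force: [0.4, -0.3, 0.2]
finger_gap: 0.0929
finger_force: 0.0
```

```bash
python3 - <<'E'
from h import *
import pickle
st=manip.state(); s=vision.snapshot("wrist"); s["st"]=st; pickle.dump(s,open("w1.pkl","wb"))
print(st["time_s"],st["eef_pos"],st["tcp_rot"],st["q"],np.round(s["hand_eye"],3).tolist())
cv2.imwrite("pics/w1.png",cv2.resize(s["frame"][...,::-1],(800,600),interpolation=cv2.INTER_CUBIC))
E
```

```text
3.35 [0.51659205 0.13630511 0.29741694] [ 5.04544726e-01  8.63385533e-01 -1.32658262e-04 -1.55028054e-04] [ 2.10221610e-01 -2.01041632e-01  1.65297318e+00  1.28536988e-05
  1.69006898e+00 -3.02864023e-01] [[-0.001, -0.966, -0.259, 0.071], [1.0, -0.001, 0.0, -0.0], [-0.001, -0.259, 0.966, -0.147], [0.0, 0.0, 0.0, 1.0]]
```

View pics/w1.png

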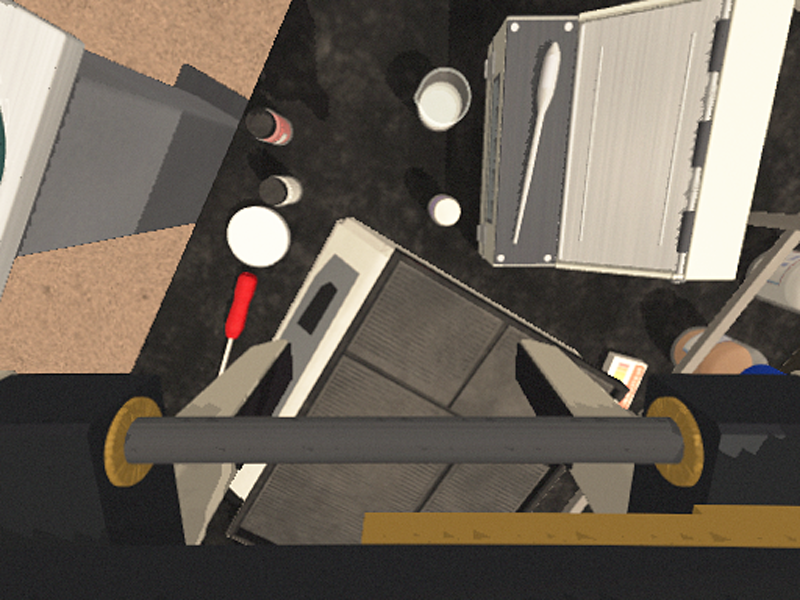

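The wrist view shows the box squarely aligned: sill front corners near (507,17) and (496,265), rear sill edge about x=578 to 557, and pipette from bulb (555,42) to tip (516,243). I'll refit from here.

```bash
cat > fitw.py <<'E'
from fit import *
from scipy.spatial.transform import Rotation as Ro
def wpose(s):
    T=np.eye(4);T[:3,:3]=Ro.from_quat(s["st"]["tcp_rot"]).as_matrix();T[:3,3]=s["st"]["eef_pos"];return T@np.array(s["hand_eye"])
g=lambda a:(np.array(a,float)+.5)/1.5625-.5
E
python3 - <<'E'
from fitw import *
W=pickle.load(open("w1.pkl","rb"));T=wpose(W)
mw=np.array([[-84,95,80],[-84,-95,80],[84,-95,132]])/1e3;uw=g([[507,17],[496,265],[737,280]])
q=least_squares(lambda p:(proj(W,box(p,mw),T)-uw).ravel(),r.x)
q2=least_squares(lambda p:np.r_[(proj(S,box(p,ms))-us).ravel(),(proj(C,box(p,mc))-uc).ravel(),(proj(W,box(p,mw),T)-uw).ravel()],r.x)
for k in(q,q2):print(k.x,np.degrees(k.x[2]),np.round(k.fun[-6:],1))
p=q2.x;R=np.array([[np.cos(p[2]),-np.sin(p[2])],[np.sin(p[2]),np.cos(p[2])]])
print("pip",(plane(W,g([[555,42],[516,243]]),.086,T)[:,:2]-p[:2])@R)
print("rear sill",(plane(W,g([[579,22],[557,265]]),.08,T)[:,:2]-p[:2])@R)
t=Ro.from_quat(W["st"]["tcp_rot"]).as_matrix();print("tool y deg",np.degrees(np.arctan2(t[1,1],t[0,1])))
tgt=box(p,np.array([[-.047,.003,0]]))[0];d=tgt-W["st"]["eef_pos"];print(tgt,"tool delta",t.T@d)
E
```

```text
[0.6105839  0.29874366 0.51844058] 29.704457446603197 [ 0.4 -0.8 -0.9  1.6  0.4 -0.4]
[0.61104576 0.29818771 0.51756743] 29.654429459539873 [ 0.6 -0.2 -0.9  2.1  0.3  0.3]
pip [[-0.04941309  0.07636524]
 [-0.06846741 -0.0724112 ]]
rear sill [[-0.03096669  0.09093682]
 [-0.03051699 -0.09245515]]
tool y deg 29.397730252799292
[0.56871727 0.2775407  0.        ] tool delta [0.09742269 0.11485608 0.29738572]
```

Call:
jog_arm:
  motion:
    - {"offset": [0.0244,0.0287,0],"yaw": -0.2,"gripper": 1}
    - {"offset": [0.0244,0.0287,0],"yaw": 0,"gripper": 1}
    - {"offset": [0.0243,0.0287,0],"yaw": 0,"gripper": 1}
    - {"offset": [0.0243,0.0287,0],"yaw": 0,"gripper": 1}
    - {"offset": [0,0,0.03],"yaw": 0,"gripper": 1}
    - {"offset": [0,0,0.035],"yaw": 0,"gripper": 1}
    - {"offset": [0,0,0.035],"yaw": 0,"gripper": 1}
    - {"offset": [0,0,0.03],"yaw": 0,"gripper": 1}
    - {"offset": [0,0,0.02],"yaw": 0,"gripper": 1}
    - {"offset": [0,0,0],"yaw": 0,"gripper": 1}

```text
time_s: 4.23
eef_pos: [0.5666, 0.2771, 0.1425]
tcp_rot: [0.503, 0.864, -0.003, -0.002]
wrist_force: [-0.2, -0.1, -0.8]
finger_gap: 0.0929
finger_force: 0.0
```

```bash
python3 - <<'E'
from fitw import *
p=[0.61104576,0.29818771,0.51756743];R=np.array([[np.cos(p[2]),-np.sin(p[2])],[np.sin(p[2]),np.cos(p[2])]])
st=manip.state();print(st["eef_pos"],(st["eef_pos"][:2]-p[:2])@R,st["wrist_force"])
s=vision.snapshot("side");s2=vision.snapshot("scene")
a=cv2.resize(s["frame"][60:240,190:370,::-1],(400,400));b=cv2.resize(s2["frame"][90:270,130:310,::-1],(400,400))
cv2.imwrite("pics/p1.png",np.hstack([a,b]))
E
```

```text
[0.5665828  0.27705606 0.14249601] [-0.0490947  0.0036349] [-0.18281173 -0.10247456 -0.83143938]
```

View pics/p1.png

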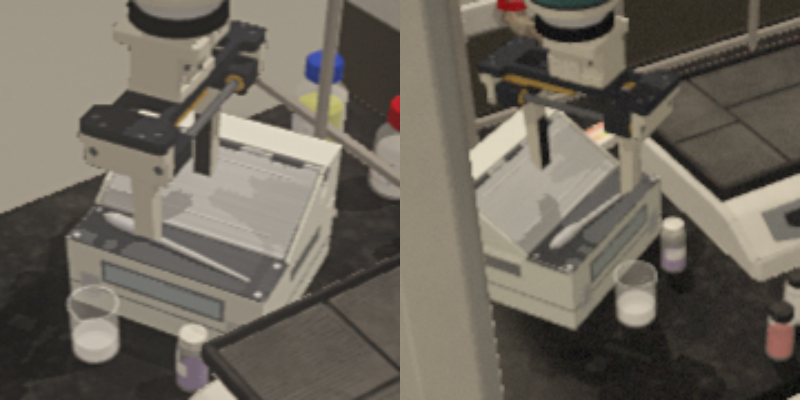

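The left half (side) and right half (scene) show one finger above the flap and the other in front of the pipette over the sill's front edge, with nothing touched. Next I'll descend onto the flap.

Call:
jog_arm:
  motion:
    - {"offset": [0,0,0.01],"yaw": 0,"gripper": 1}
    - {"offset": [0,0,0.01],"yaw": 0,"gripper": 1}
    - {"offset": [0,0,0.01],"yaw": 0,"gripper": 1}
    - {"offset": [0,0,0.005],"yaw": 0,"gripper": 1}
    - {"offset": [0,0,0],"yaw": 0,"gripper": 1}
    - {"offset": [0,0,0],"yaw": 0,"gripper": 1}

```text
time_s: 4.83
eef_pos: [0.5677, 0.2775, 0.1122]
tcp_rot: [0.502, 0.865, -0.001, -0.001]
wrist_force: [-4.2, -1.1, 1.0]
finger_gap: 0.0929
finger_force: 1.9
```

Call:
jog_arm:
  motion:
    - {"offset": [0,0,0.004],"yaw": 0,"gripper": 1}
    - {"offset": [0,0,0.004],"yaw": 0,"gripper": 1}
    - {"offset": [0,0.004,0],"yaw": 0,"gripper": 1}
    - {"offset": [0,0.004,0],"yaw": 0,"gripper": 1}
    - {"offset": [0,0.004,0],"yaw": 0,"gripper": 1}
    - {"offset": [0,0,0],"yaw": 0,"gripper": 1}
    - {"offset": [0,0,0],"yaw": 0,"gripper": 1}

```text
time_s: 5.42
eef_pos: [0.5782, 0.2834, 0.1039]
tcp_rot: [0.502, 0.865, -0.001, -0.001]
wrist_force: [-6.1, -4.0, 0.1]
finger_gap: 0.0928
finger_force: 3.4
```

```bash
python3 - <<'E'
from fitw import *
p=[0.61104576,0.29818771,0.51756743];R=np.array([[np.cos(p[2]),-np.sin(p[2])],[np.sin(p[2]),np.cos(p[2])]])
st=manip.state();print(st["eef_pos"],(st["eef_pos"][:2]-p[:2])@R,st["wrist_force"],st["finger_gap"])
s=vision.snapshot("side");s2=vision.snapshot("scene")
a=cv2.resize(s["frame"][60:240,190:370,::-1],(400,400));b=cv2.resize(s2["frame"][90:270,130:310,::-1],(400,400))
cv2.imwrite("pics/p2.png",np.hstack([a,b]))
E
```

```text
[0.57817395 0.28343696 0.10388663] [-0.03586463  0.00344513] [-6.13225965 -3.97838365  0.13383235] 0.09281278587695432
```

View pics/p2.png

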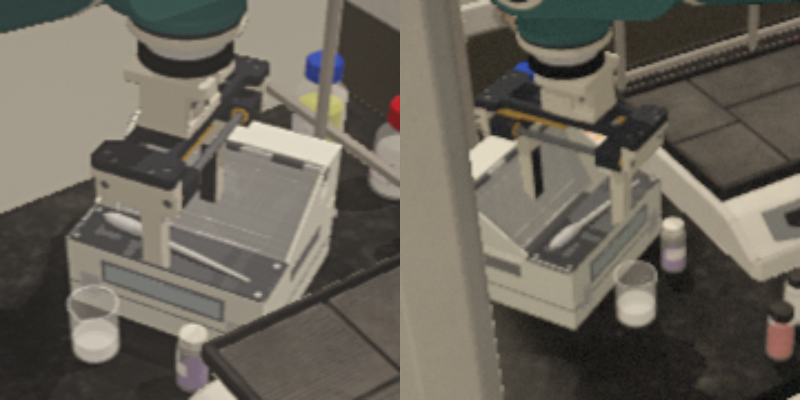

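The flap is held in by the rear finger (A) and the pipette is still untouched on the sill. Now I'll close the front finger towards it while shifting the tool so that the rear finger stays put.

Call:
jog_arm:
  motion:
    - {"offset": [0,0.0027,0.0015],"yaw": 0,"gripper": 0.88}
    - {"offset": [0,0.0027,0],"yaw": 0,"gripper": 0.76}
    - {"offset": [0,0.0027,0],"yaw": 0,"gripper": 0.65}
    - {"offset": [0,0,0],"yaw": 0,"gripper": 0.65}
  grip_force: 10

```text
time_s: 5.85
eef_pos: [0.5858, 0.2878, 0.103]
tcp_rot: [0.502, 0.865, -0.0, -0.0]
wrist_force: [-5.3, -2.1, 5.0]
finger_gap: 0.0773
finger_force: 3.4
```

Call:
jog_arm:
  motion:
    - {"offset": [0,0.0027,0],"yaw": 0,"gripper": 0.53}
    - {"offset": [0,0.0027,0],"yaw": 0,"gripper": 0.42}
    - {"offset": [0,0.0027,0],"yaw": 0,"gripper": 0.3}
    - {"offset": [0,0.0027,0],"yaw": 0,"gripper": 0.18}
    - {"offset": [0,0,0],"yaw": 0,"gripper": 0.18}
    - {"offset": [0,0,0],"yaw": 0,"gripper": 0.18}

```text
time_s: 6.35
eef_pos: [0.5951, 0.2931, 0.1032]
tcp_rot: [0.502, 0.865, -0.0, -0.0]
wrist_force: [-4.1, -3.1, 3.9]
finger_gap: 0.0551
finger_force: 3.3
```

```bash
python3 - <<'E'
from fitw import *
p=[0.61104576,0.29818771,0.51756743];R=np.array([[np.cos(p[2]),-np.sin(p[2])],[np.sin(p[2]),np.cos(p[2])]])
st=manip.state();x=(st["eef_pos"][:2]-p[:2])@R;gp=st["finger_gap"];print(st["eef_pos"],x,"A",x[0]+gp/2,"B",x[0]-gp/2,st["wrist_force"],gp)
s=vision.snapshot("side");s2=vision.snapshot("scene")
a=cv2.resize(s["frame"][90:210,210:330,::-1],(400,400));b=cv2.resize(s2["frame"][110:230,150:270,::-1],(400,400))
cv2.imwrite("pics/p3.png",np.hstack([a,b]))
E
```

```text
[0.5951468  0.29311766 0.10323775] [-0.0163251   0.00346029] A 0.011202928670605773 B -0.04385312203688425 [-4.09920646 -3.14250931  3.88450159] 0.05505605070749002
```

View pics/p3.png

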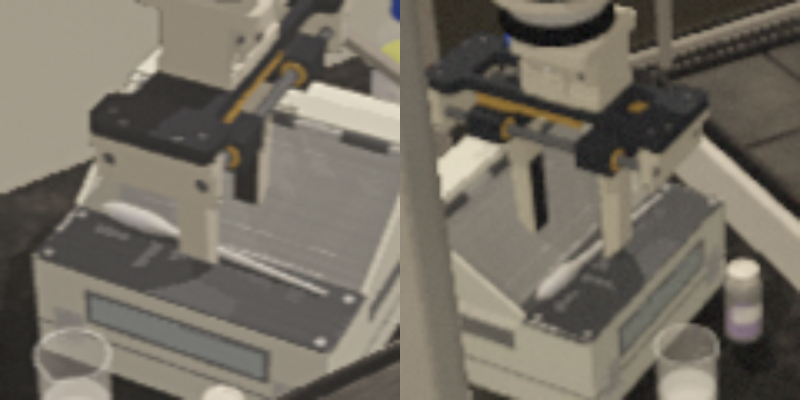

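The pipette is sliding squarely and now lies along the sill's rear edge with the flap open. I'll continue over the edge.

Call:
jog_arm:
  motion:
    - {"offset": [0,0.0025,0],"yaw": 0,"gripper": 0.08}
    - {"offset": [0,0.0025,0],"yaw": 0,"gripper": -0.03}
    - {"offset": [0,0.0025,0],"yaw": 0,"gripper": -0.14}
    - {"offset": [0,0.0025,0],"yaw": 0,"gripper": -0.25}
    - {"offset": [0,0,0],"yaw": 0,"gripper": -0.25}
    - {"offset": [0,0,0],"yaw": 0,"gripper": -0.25}
    - {"offset": [0,0,0],"yaw": 0,"gripper": -0.25}
    - {"offset": [0,0,0],"yaw": 0,"gripper": -0.25}
    - {"offset": [0,0,0],"yaw": 0,"gripper": -0.25}

```text
time_s: 7.2
eef_pos: [0.6037, 0.298, 0.1033]
tcp_rot: [0.502, 0.865, -0.0, -0.0]
wrist_force: [-6.1, -2.6, 4.5]
finger_gap: 0.035
finger_force: 3.3
```

```bash
python3 - <<'E'
from fitw import *
p=[0.61104576,0.29818771,0.51756743];R=np.array([[np.cos(p[2]),-np.sin(p[2])],[np.sin(p[2]),np.cos(p[2])]])
st=manip.state();x=(st["eef_pos"][:2]-p[:2])@R;gp=st["finger_gap"];print(st["eef_pos"],x,"A",x[0]+gp/2,"B",x[0]-gp/2,st["wrist_force"],gp)
s=vision.snapshot("side");s2=vision.snapshot("scene")
a=cv2.resize(s["frame"][90:210,210:330,::-1],(400,400));b=cv2.resize(s2["frame"][110:230,150:270,::-1],(400,400))
cv2.imwrite("pics/p4.png",np.hstack([a,b]))
E
```

```text
[0.60373578 0.29801179 0.10330691] [-0.00643959  0.00346386] A 0.011064234346604904 B -0.023943422264407876 [-6.06807065 -2.63239493  4.46261654] 0.03500765661101278
```

View pics/p4.png

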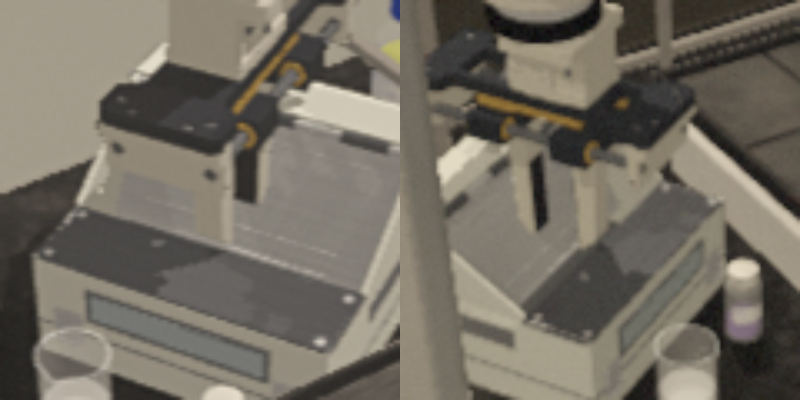

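The sill is empty: the pipette has dropped past the edge while the flap was still held open. I'll lift clear, straight up.

Call:
jog_arm:
  motion:
    - {"offset": [0,0,-0.008],"yaw": 0,"gripper": -0.25}
    - {"offset": [0,0,-0.01],"yaw": 0,"gripper": -0.25}
    - {"offset": [0,0,-0.01],"yaw": 0,"gripper": -0.25}
    - {"offset": [0,0,-0.01],"yaw": 0,"gripper": -0.25}
    - {"offset": [0,0,-0.02],"yaw": 0,"gripper": -0.25}
    - {"offset": [0,0,-0.03],"yaw": 0,"gripper": -0.25}
    - {"offset": [0,0,-0.03],"yaw": 0,"gripper": -0.25}
    - {"offset": [0,0,-0.03],"yaw": 0,"gripper": -0.25}
    - {"offset": [0,0,-0.02],"yaw": 0,"gripper": -0.25}
    - {"offset": [0,0,0],"yaw": 0,"gripper": -0.25}

```text
time_s: 8.13
eef_pos: [0.6048, 0.2986, 0.2769]
tcp_rot: [0.502, 0.865, 0.003, 0.002]
wrist_force: [-0.1, 0.6, 0.0]
finger_gap: 0.0348
finger_force: 0.0
```

Call:
jog_arm:
  motion:
    - {"offset": [-0.03,-0.015,0],"yaw": 0,"gripper": -0.25}
    - {"offset": [-0.03,-0.015,0],"yaw": 0,"gripper": -0.25}
    - {"offset": [-0.03,-0.015,0],"yaw": 0,"gripper": -0.25}
    - {"offset": [-0.03,-0.015,0],"yaw": 0,"gripper": -0.25}
    - {"offset": [0,0,0],"yaw": 0,"gripper": -0.25}
    - {"offset": [0,0,0],"yaw": 0,"gripper": -0.25}
    - {"offset": [0,0,0],"yaw": 0,"gripper": -0.25}

```text
time_s: 8.72
eef_pos: [0.6112, 0.1643, 0.271]
tcp_rot: [0.502, 0.865, 0.0, -0.0]
wrist_force: [-0.2, 1.0, 0.4]
finger_gap: 0.0348
finger_force: 0.0
```

```bash
python3 - <<'E'
from fitw import *
s=vision.snapshot("side");s2=vision.snapshot("scene")
a=cv2.resize(s["frame"][90:250,190:350,::-1],(400,400));b=cv2.resize(s2["frame"][110:270,150:310,::-1],(400,400))
cv2.imwrite("pics/p5.png",np.hstack([a,b]))
E
```

```text
(no output)
```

View pics/p5.png

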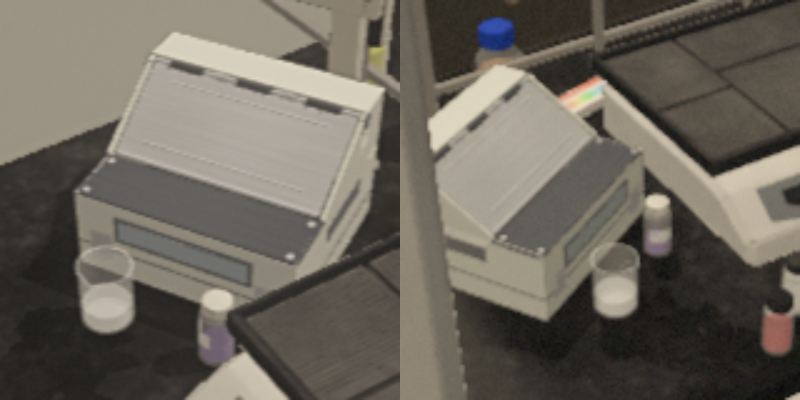

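The flap is shut, the sill is empty, the bystanders haven't moved, and the gripper is clear.

```bash
python3 -c "
from cell import ticket
print(ticket.sign_off())"
```

```text
the job is handed in; nothing more can be done
None
```

The pipette was pushed off the sill into the waste box while the other finger held the flap open; the flap then sprang shut, nothing else was disturbed, and the job was handed in after about 9 s of the 42 s allowed.

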